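# Return the columns to their V cradles

## Task

Put the three slim, complete steel columns (a hexagonal fitting at both ends) away in the grey tray: lay each one gently in the pair of V-notches whose spacing suits its length - the shortest in the closest pair, the longest in the widest - centred end to end, with the bare tube resting in both notches and the end fittings outside them. Leave the fat column and the column that has lost one end fitting where they lie.

Things in the scene. Friction and masses are not known exactly. Their poses are not given: they have to be found in the camera images.
- column_short: Slim steel column lying on the bench: round tube 14 mm across, hexagonal fitting 16 mm long, 22 mm across flats at each end; 100 mm long over the fittings (plus a 7 mm black plug standing out 4 mm at each end). 0.12 kg. Origin in its middle on the tube's axis (11 mm above the bench as it lies); x along the tube; both ends alike. Grip it on the bare tube.
- column_medium: The same slim column, 135 mm long over the fittings; origin and axes as for the short one.
- column_long: The same slim column, 170 mm long over the fittings; origin and axes as for the short one.
- column_fat: Look-alike, not wanted: a fat column 120 mm long, tube 24 mm across, hexagonal fittings 34 mm across flats. Origin in its middle on the axis, x along the tube. Leave it.
- column_bare_end: Look-alike, not wanted: a slim column 135 mm long with a hexagonal fitting at one end only; the other end is bare tube and touches the bench. Origin in its middle on the axis, x along the tube to within 2 degrees, pointing to the bare end. Leave it.
- tray: Grey shallow tray, fixed to the bench, 205 mm (x) by 260 mm (y), walls 18 mm high and 4 mm thick, floor 4 mm thick. Origin at the centre of its underside. The three cradles stand in it side by side, 80 mm apart along its y, all centred on its x and parallel to its x.
- cradle_short: Cradle for the short column, fixed in the tray: base plate 74 (x) x 46 x 6 mm and two white upright plates 5 mm thick, 44 mm apart (middles) along x, each with a 90 degree V-notch, mouth 28 mm. Origin: centre of its underside; x along the grooves. A slim tube seated in both notches has its axis 34 mm above the origin; plate tops 38 mm. Fingers fit between the plates.
- cradle_medium: Cradle for the medium column: as the short one, but plates 79 mm apart, base 109 mm long.
- cradle_long: Cradle for the long column: as the short one, but plates 114 mm apart, base 144 mm long.
There are look-alikes about, which are no part of the job. Leave any purple or red look-alike of the cradle_medium alone.

How it is judged:
By the outcome, as a careful person would: the job done as asked, in the order asked, and still so for the second after the job is handed in, with the robot touching nothing.
It also fails if it takes over 90 s, if anything falls off the work surface, if the arm or the gripper's body presses on something with over 40 N, if the wrist force passes 120 N, or if a joint passes its speed limit or range.

## Robot

A 6-joint arm with a two-finger parallel gripper is mounted at the origin on a cart in front of the work surface, level with it; the furniture and walls round the work are solid. World frame = base frame: x ahead of the robot, y to its left, z up, the work surface at z = 0. Lengths are in m, angles in rad, forces in N, time in s.
With the tool pointing down it reaches from about 0.35 to 0.775 m from the base axis. Payload 5.5 kg.
Tool frame: the origin (TCP) lies between the finger pads; the fingertips stand 19 mm ahead of it and the grasp point (between the pads) is the TCP; z points along the fingers, y is the line along which they close (so a half turn about z gives the same grasp; the last joint's range is limited). The gripper opens to 85 mm and grips with 20 to 120 N. Pads are 22 mm wide; open, the fingers measure 114 mm over their backs; the gripper's body (76 mm by 85 mm) begins 54 mm behind the grasp point. The pads swing forward as they close: fully open they stand 13 mm farther back than shut.
Start: joints at [1.144, 0.313, 0.046, 1.304, 0, 1.431], TCP at [0.163, 0.552, 0.25] pointing down, gripper open.
Joint ranges: [-2.76, 2.76], [-0.86, 1.69], [-1.03, 1.26], [-2.2, 2.34], [-1.47, 1.5], [-3.14, 3.14]. Speed limits (rad/s): [2.57, 2.57, 3.14, 3.14, 3.14, 3.14].

## Interface

Orientations are given as a unit quaternion [w, x, y, z].
In Python, from workcell import env gives the robot as it stands.
- The arm moves only by the tool carry_out, never from a script. Its argument "increments" is a list that holds one entry, the list of rows, each a list of 6 numbers: the shift along the tool's x, y, z each as a share of 50 cm, from -1 to 1, then the turn, a rotation vector about the tool's x, y, z each as a share of 2 pi rad, from -1 to 1. In form: [[[x, y, z, ax, ay, az], ...]]. A call has 1 to 5 rows; each row is the pose to reach, as a shift and turn from the pose commanded when the call began, along the tool's axes at that moment, turning the shorter way round; what a row does not reach only later rows make up. A row lasts 1/8 s, in which the tool goes at most 62.5 mm and 10.7 degrees, less where a joint would pass 70% of its speed; a pose out of reach is approached as far as the arm can. A call with a number of a shift or a turn outside -1 to 1 is refused whole. A call with a gripper value outside its range is refused whole. "jaw" is the closure, from 0 (fully open) to 1 (shut), set as the call begins (left out, the last holds). The fingers move at their own pace and stop on an object; "squeeze" is the grip in N (left out, the last holds). Time passes only in rows, so rows that repeat a pose let the fingers close. It gives the time, the measured TCP pose, the force, the opening and the grip force at its end, in the units of the state.
- env.get_state(): the state, without advancing time (a new reading comes with each control period).
- env.read_camera(name): name is "scene" or "side" or "wrist"; returns a dict with "frame" (384x512x3 uint8, blue, green, red), "z_map" (384x512 float32, m along the optical axis (not along the pixel's ray), 0 where there is no reading), "intrinsics" (3x3 intrinsics, pixels), "R" (3x3) and "t" (3): a world point X has camera coordinates R X + t; the wrist camera has in their place "T_tool_cam" (4x4, takes a point from camera to tool coordinates, whose origin is the TCP and whose axes are the flange's). Camera axes: x right, y down, z forward; pixel columns grow to the right and rows downward; lengths in m; the calibration is good to about 2 mm. A picture is of the moment at which its call begins: read the wrist's pose just before it.
- env.hand_in(): hands the job in; it is judged then, once.
Trained networks look in the newest picture that a camera, given by its name, has taken for a name from the list of things; names that differ only in an ending like _2 or _b are one class to them, and where a whole thing is asked for, a point or a joint stands for the part that bears it (a point fixed in the world has none). Each returns a list of dicts, best first, with "score" (0 to 1); they miss things now and then, are a little off and sometimes report something else, mostly with a low value. They report only what shows in the picture. A call takes as long as a camera call. They do not tell look-alikes from the thing itself.
- env.find_in(camera, name): "position" ([x, y, z] in m, in world coordinates, good to about 4 mm: the middle of the surface that is visible of it).
The state is a dict: "clock": time; "joint_pos": joint angles; "qvel": joint speeds; "tau": joint torques, N m; "tcp_pos": TCP position; "orientation": TCP orientation; "wrist_force": force on the tool from outside, world axes, zero at the start; "ft_torque": the same for the moment, N m; "finger_gap": finger opening in m; "grip_force": force on a finger pad.
Only numpy, scipy, OpenCV 4.12 (cv2) and the standard library are available. Lean on these libraries where they do the work, as an engineer would, in place of code of your own. Each camera call takes 0.05 s, during which the arm holds its last target. There are 200 camera calls.

## Working session

There is one attempt and no reset: what is moved stays moved. The work goes in short steps, Python scripts to look and compute and a tool call to move; the robot and the scene stay as the last step left them, time stands still between calls to the robot, and variables do not carry over. Pictures are saved under pics/ and viewed, at most 14 in all, crops included, and the job is handed in when it is done.

Besides the shell and the picture viewer there is one more tool, called after "Emit:" by a JSON object that holds its "name" and its "arguments", one argument or row to a line. carry_out: Moves the arm, as the interface text tells. Its arguments: {"type":"object","properties":{"increments":{"type":"array","items":{"type":"array","items":{"type":"array","items":{"type":"number","minimum":-1,"maximum":1}}}},"jaw":{"type":"number"},"squeeze":{"type":"number"}},"required":["increments"]}

```bash
mkdir -p pics; ls; cat > h.py <<'E'
import numpy as np, cv2
from workcell import env
from scipy.spatial.transform import Rotation as Rn
def cam(n):
    s=env.get_state(); c=env.read_camera(n)
    K=np.array(c["intrinsics"]); z=c["z_map"]
    v,u=np.mgrid[:384,:512]
    P=np.stack([(u-K[0,2])/K[0,0]*z,(v-K[1,2])/K[1,1]*z,z],-1)
    if n=="wrist":
        T=np.array(c["T_tool_cam"]); q=s["orientation"]
        R=Rn.from_quat([q[1],q[2],q[3],q[0]]).as_matrix()
        W=(P@T[:3,:3].T+T[:3,3])@R.T+np.array(s["tcp_pos"])
    else: W=(P-np.array(c["t"]))@np.array(c["R"])
    W[z==0]=np.nan
    return c["frame"],W
E
python3 - <<'E'
from h import *
print(env.get_state())
a=[]
for n in("scene","side"):
    f,W=cam(n); a.append(f); cv2.imwrite(f"pics/{n}0.png",f); np.save(n+"0.npy",W)
    for k in["column_short","column_medium","column_long","column_fat","column_bare_end","tray","cradle_short","cradle_medium","cradle_long"]:
        print(n,k,[(np.round(d["position"],3).tolist(),round(d["score"],2)) for d in env.find_in(n,k)])
E
```

```text
pics
{'clock': 0.0, 'joint_pos': array([1.14437426e+00, 3.13982225e-01, 4.49768423e-02, 1.30363704e+00,
       2.76203939e-05, 1.43116781e+00]), 'qvel': array([ 6.68297752e-04,  1.00833683e-03,  3.85171463e-05, -5.12428277e-05,
        1.58161651e-04,  2.60186691e-04]), 'tau': array([-9.32949806e-04, -4.80622566e+01,  2.98537123e+01,  1.93037849e-02,
       -3.23613631e-04, -1.09434328e-07]), 'tcp_pos': array([0.16246675, 0.55105677, 0.24941834]), 'orientation': array([-2.71032951e-04,  1.42905793e-01,  9.89735865e-01, -8.82468220e-04]), 'wrist_force': array([-0.40551946,  0.05660671, -0.02040159]), 'ft_torque': array([-0.01419881,  0.02541842,  0.03262449]), 'grip_force': 0.0, 'finger_gap': 0.0857459397830803}
scene column_short [([0.525, -0.358, 0.02], 0.63)]
scene column_medium [([0.511, -0.162, 0.015], 0.63)]
scene column_long [([0.618, -0.148, 0.013], 0.91)]
scene column_fat [([0.417, -0.37, 0.027], 0.64), ([0.546, 0.155, 0.01], 0.43)]
scene column_bare_end [([0.546, 0.229, 0.011], 0.68), ([0.421, -0.153, 0.014], 0.56)]
scene tray [([0.536, 0.129, 0.003], 0.96)]
scene cradle_short [([0.549, 0.069, 0.009], 0.96), ([0.548, 0.154, 0.008], 0.17)]
scene cradle_medium [([0.546, 0.232, 0.015], 0.96), ([0.352, 0.175, 0.009], 0.95), ([0.518, 0.397, 0.006], 0.82), ([0.414, -0.372, 0.031], 0.18)]
scene cradle_long [([0.546, 0.16, 0.01], 0.78)]
side column_short []
side column_medium []
side column_long [([0.619, -0.125, 0.013], 0.62)]
side column_fat [([0.424, -0.349, 0.025], 0.46)]
side column_bare_end [([0.423, -0.14, 0.016], 0.46)]
side tray [([0.549, 0.19, 0.001], 0.88)]
side cradle_short [([0.549, 0.088, 0.008], 0.83)]
side cradle_medium [([0.346, 0.187, 0.008], 0.96), ([0.544, 0.246, 0.01], 0.89), ([0.519, 0.411, 0.005], 0.8), ([0.622, -0.123, 0.015], 0.6)]
side cradle_long [([0.55, 0.165, 0.012], 0.75)]
```

View pics/scene0.png

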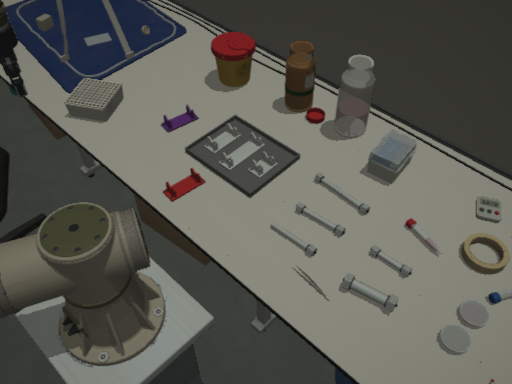

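View pics/side0.png

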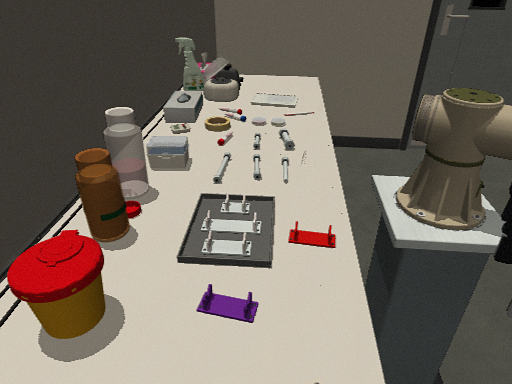

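The scene shows the tray at about (242,153) with three white cradles, and red and purple decoy cradles outside it. The slim columns are at (342,193), (320,219) and (390,260), with the bare-end one at (293,238) and the fat one at (369,291). I'll measure them from depth.

```bash
cat >> h.py <<'E'
def fit(W,c,h,r=0.1,zmin=.004):
    """long axis, extents of the points above bench within r of c and connected"""
    m=(np.hypot(W[...,0]-c[0],W[...,1]-c[1])<r)&(W[...,2]>zmin)&(W[...,2]<h)
    n,l,st,ce=cv2.connectedComponentsWithStats(m.astype(np.uint8))
    best=min(range(1,n),key=lambda i:np.hypot(*(np.median(W[l==i][:,:2],0)-c[:2])) if st[i,4]>60 else 9)
    p=W[l==best]
    (cx,cy),(w,hh),a=cv2.minAreaRect((p[:,:2]*1000).astype(np.float32))
    if w<hh: a+=90;w,hh=hh,w
    return np.round([cx,cy,w,hh,(a+90)%180-90,p[:,2].max()*1000],1),l==best
def inc(p,yaw,p0=None):
    """row for a downward tool at world p with tool x at yaw (deg)"""
    s=env.get_state();q=s["orientation"];R=Rn.from_quat([q[1],q[2],q[3],q[0]]).as_matrix()
    yw=np.degrees(np.arctan2(R[1,0],R[0,0])); y=np.radians(yaw)
    G=np.array([[np.cos(y),np.sin(y),0],[np.sin(y),-np.cos(y),0],[0,0,-1]])
    d=R.T@(np.array(p)-s["tcp_pos"])/.5; t=Rn.from_matrix(R.T@G).as_rotvec()/(2*np.pi)
    return np.round(np.r_[d,t],4).tolist()
E
python3 - <<'E'
from h import *
W=np.load("scene0.npy")
for k,c in dict(s=(.525,-.358),m=(.511,-.162),l=(.618,-.148),b=(.421,-.153),f=(.417,-.37)).items(): print(k,fit(W,np.array(c),.05)[0])
print(np.round(env.read_camera("wrist")["T_tool_cam"],3).tolist(),env.read_camera("wrist")["intrinsics"])
for p in [(.50,.15,.35),(.50,-.2,.38)]: print(inc(p,180))
E
```

```text
s [ 530.7 -354.9  108.3   28.5  -86.7   26.3]
m [ 515.2 -152.3  147.8   30.2  -83.9   27.2]
l [ 624.  -141.9  174.7   32.4   88.1   26.4]
b [ 427.3 -145.5  138.1   31.2  -89.9   27.8]
f [ 419.8 -370.1  124.3   54.2  -65.6   39.9]
[[0.001, -0.948, -0.319, 0.082], [1.0, 0.001, 0.001, -0.0], [-0.001, -0.319, 0.948, -0.124], [0.0, 0.0, 0.0, 1.0]] [[297.6039633    0.         253.98220422]
 [  0.         297.6039633  196.65963948]
 [  0.           0.           1.        ]]
[-0.8743, -0.5794, -0.1994, 0.0, 0.0, -0.0456]
[-1.0723, -1.2508, -0.2594, 0.0, 0.0, -0.0456]
```

Emit:
{"name": "carry_out", "arguments": {
  "increments": [
    [[-0.12,-0.08,-0.05,0,0,-0.02],[-0.24,-0.16,-0.1,0,0,-0.045],[-0.36,-0.24,-0.15,0,0,-0.045],[-0.48,-0.32,-0.2,0,0,-0.045],[-0.59,-0.4,-0.2,0,0,-0.045]]
  ]
}}

```text
clock: 1.72
tcp_pos: [0.3539, 0.3207, 0.343]
orientation: [0.001, 0.002, 1.0, 0.001]
wrist_force: [0.9, 1.2, -0.9]
finger_gap: 0.085
grip_force: 0.0
```

```bash
python3 - <<'E'
from h import *
print(env.get_state()["tcp_pos"])
print(inc((.46,.15,.35),180))
E
```

```text
[0.35394173 0.32074575 0.34299227]
[-0.2133, -0.3407, -0.0141, 0.0003, 0.0004, -0.0006]
```

Emit:
{"name": "carry_out", "arguments": {
  "increments": [
    [[-0.06,-0.1,0,0,0,0],[-0.12,-0.2,0,0,0,0],[-0.19,-0.3,0,0,0,0],[-0.19,-0.3,0,0,0,0]]
  ]
}}

```text
clock: 2.22
tcp_pos: [0.4491, 0.1683, 0.3412]
orientation: [0.0, 0.005, 1.0, -0.0]
wrist_force: [-1.0, -0.3, -1.0]
finger_gap: 0.0854
grip_force: 0.0
```

```bash
python3 - <<'E'
from h import *
print(env.get_state()["tcp_pos"])
f,W=cam("wrist");np.save("w1.npy",W);cv2.imwrite("pics/w1.png",f)
print(env.get_state()["tcp_pos"])
for k in["tray","cradle_short","cradle_medium","cradle_long"]:
  print(k,[(np.round(d["position"],3).tolist(),round(d["score"],2)) for d in env.find_in("wrist",k)])
print(inc((.46,-.2,.35),180))
E
```

```text
[0.44910047 0.16828456 0.34117429]
[0.44785322 0.16990303 0.34125724]
tray [([0.53, 0.145, 0.001], 0.75), ([0.51, -0.155, 0.016], 0.64)]
cradle_short [([0.542, 0.081, 0.012], 0.76)]
cradle_medium [([0.346, 0.178, 0.006], 0.92), ([0.542, 0.238, 0.012], 0.78), ([0.516, 0.405, 0.004], 0.66)]
cradle_long [([0.539, 0.159, 0.009], 0.7), ([0.612, -0.144, 0.014], 0.28)]
[-0.0289, -0.7452, -0.017, 0.0001, -0.0, -0.0003]
```

View pics/w1.png

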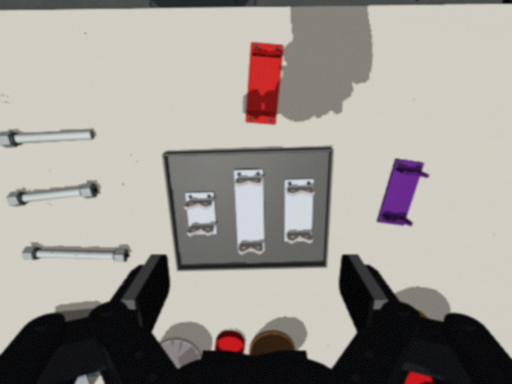

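The wrist picture shows the tray (165-330, 148-270) with the cradles along world x: short at (200,214), long at (250,211), medium at (299,211). Next I'll fit the upright plates.

```bash
cat >> h.py <<'E'
def plates(W):
    m=(abs(W[...,0]-.54)<.1)&(abs(W[...,1]-.155)<.14)&(W[...,2]>.026)&(W[...,2]<.06)
    p=W[m]; k=cv2.morphologyEx(m.astype(np.uint8),cv2.MORPH_CLOSE,np.ones((5,5)))
    n,l,st,ce=cv2.connectedComponentsWithStats(k)
    for i in range(1,n):
        q=W[(l==i)&m]
        if len(q)>15:
            a=(q.min(0)+q.max(0))/2; print(len(q),np.round(ce[i]),np.round(a*1000,1),np.round(np.ptp(q,axis=0)*1000,1),np.round(np.median(q,0)*1000,1))
E
python3 - <<'E'
from h import *
W=np.load("w1.npy"); plates(W); print('scene'); plates(np.load("scene0.npy"))
# tray outline
m=(abs(W[...,0]-.54)<.13)&(abs(W[...,1]-.155)<.16)&(W[...,2]>.012)&(W[...,2]<.022)
print(cv2.minAreaRect((W[m][:,:2]*1000).astype(np.float32)))
for k,c in dict(m=(.511,-.162),l=(.618,-.148),b=(.421,-.153)).items(): print(k,fit(W,np.array(c),.05)[0])
E
```

```text
126 [247. 183.] [490.1 157.6  34.7] [ 5.8 39.3 17.3] [489.  158.9  35.1]
125 [300. 192.] [505.9 237.7  35.2] [ 5.9 39.4 18.2] [504.8 238.4  35.1]
127 [197. 206.] [526.6  78.5  34.5] [ 6.  39.9 16.7] [525.   77.3  35. ]
129 [199. 231.] [570.6  79.1  34.7] [ 6.6 39.9 17.1] [568.9  78.8  34.8]
131 [299. 239.] [584.8 239.4  34.6] [ 5.9 39.3 16.8] [583.6 240.4  35.1]
129 [249. 250.] [603.7 159.6  34.7] [ 6.3 37.8 17.3] [602.3 158.7  34.1]
scene
46 [232. 128.] [586.  239.   34.1] [10.  41.7 15.1] [585.8 241.8  31.8]
46 [256. 137.] [604.8 160.2  35.8] [10.5 41.  18.9] [603.9 157.6  33.7]
38 [212. 140.] [506.7 237.5  37.1] [ 8.3 41.8 17.3] [506.1 240.   35.1]
45 [268. 156.] [570.9  77.9  35.1] [ 8.8 40.1 16.3] [570.1  81.   33.7]
49 [228. 157.] [490.8 158.2  35.8] [ 8.6 43.3 19.5] [489.9 155.1  33.9]
48 [257. 164.] [528.3  77.9  37.1] [ 9.6 39.6 22.2] [526.4  79.7  33.7]
((547.2598266601562, 158.8382568359375), (205.68045043945312, 260.0379943847656), 1.0624035596847534)
m [ 512.4 -154.1  139.5   24.6  -83.8   24.3]
l [ 619.7 -138.5  173.8   23.5   88.1   24. ]
b [ 424.5 -143.8  133.1   24.5   89.9   23.7]
```

Emit:
{"name": "carry_out", "arguments": {
  "increments": [
    [[-0.02,-0.12,0,0,0,0],[-0.02,-0.24,0,0,0,0],[-0.02,-0.36,0,0,0,0],[-0.02,-0.48,0,0,0,0],[-0.02,-0.6,0,0,0,0]]
  ]
}}

```text
clock: 3.1
tcp_pos: [0.4558, -0.1286, 0.3419]
orientation: [0.001, 0.0, 1.0, -0.0]
wrist_force: [1.5, -0.1, -0.4]
finger_gap: 0.0851
grip_force: 0.0
```

Emit:
{"name": "carry_out", "arguments": {
  "increments": [
    [[0,-0.12,0,0,0,0],[0,-0.25,0,0,0,0],[0,-0.25,0,0,0,0],[0,-0.25,0,0,0,0]]
  ]
}}

```text
clock: 3.6
tcp_pos: [0.4555, -0.2523, 0.3413]
orientation: [-0.0, 0.001, 1.0, 0.0]
wrist_force: [-0.2, 0.1, 0.6]
finger_gap: 0.0856
grip_force: 0.0
```

```bash
python3 - <<'E'
from h import *
f,W=cam("wrist");np.save("w2.npy",W);cv2.imwrite("pics/w2.png",f)
print(env.get_state()["tcp_pos"])
for k,c in dict(s=(.525,-.358),m=(.511,-.152),l=(.618,-.148),b=(.421,-.153)).items(): print(k,fit(W,np.array(c),.05)[0],np.round(np.argwhere(fit(W,np.array(c),.05)[1]).mean(0)))
E
```

```text
[ 0.45561038 -0.25176389  0.34156897]
s [ 529.2 -354.5  106.8   24.8  -87.2   23.9] [199. 189.]
m [ 511.8 -156.1  141.5   24.7  -83.7   24.5] [188. 315.]
l [ 620.3 -142.2  172.3   25.4   87.8   24.6] [249. 320.]
b [ 424.1 -146.6  135.7   23.8   89.7   24.5] [130. 321.]
```

View pics/w2.png

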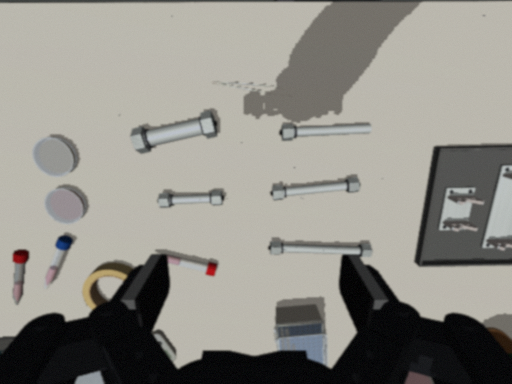

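The wrist view shows the short column at (190,199), medium (315,188), long (320,249), bare-end (325,130) and fat (175,132). The lengths match. I'll go to the short one first.

```bash
python3 - <<'E'
from h import *
print(inc((.5292,-.3545,.15),92.8))
E
```

```text
[-0.1476, -0.2054, 0.383, 0.0001, -0.0001, 0.2419]
```

Emit:
{"name": "carry_out", "arguments": {
  "increments": [
    [[-0.03,-0.04,0.08,0,0,0.028],[-0.06,-0.08,0.15,0,0,0.056],[-0.09,-0.12,0.22,0,0,0.084],[-0.12,-0.16,0.3,0,0,0.112],[-0.148,-0.205,0.34,0,0,0.14]]
  ],
  "jaw": 0.4,
  "squeeze": 40
}}

```text
clock: 4.28
tcp_pos: [0.5296, -0.3533, 0.1695]
orientation: [-0.001, 0.428, 0.904, 0.001]
wrist_force: [0.8, -0.4, -0.1]
finger_gap: 0.0513
grip_force: 0.0
```

```bash
python3 - <<'E'
from h import *
print(inc((.5292,-.3545,.15),92.8))
E
```

```text
[-0.0016, -0.0021, 0.039, -0.0002, -0.0005, 0.1013]
```

Emit:
{"name": "carry_out", "arguments": {
  "increments": [
    [[0,0,0.02,0,0,0.028],[0,0,0.04,0,0,0.056],[0,0,0.04,0,0,0.084],[0,0,0.04,0,0,0.101],[0,0,0.04,0,0,0.101]]
  ]
}}

```text
clock: 4.9
tcp_pos: [0.5299, -0.354, 0.152]
orientation: [0.0, 0.687, 0.727, 0.0]
wrist_force: [0.5, 0.5, -0.3]
finger_gap: 0.0512
grip_force: 0.0
```

```bash
cat >> h.py <<'E'
def look(c,png=None,h=.05):
    f,W=cam("wrist")
    if png: cv2.imwrite("pics/"+png,f)
    r,m=fit(W,np.array(c),h)
    s=env.get_state(); print("tcp",s["tcp_pos"].round(4),"obj",r); return r
E
python3 - <<'E'
from h import *
r=look((.529,-.354),"w3.png")
print(inc((.5292,-.3545,.023),92.8)); print(inc((r[0]/1e3,r[1]/1e3,.023),r[4]%180))
E
```

```text
tcp [ 0.5298 -0.3544  0.152 ] obj [ 529.1 -352.4  104.3   24.3  -87.5   24.9]
[-0.0002, -0.0012, 0.258, 0.0001, 0.0, 0.0014]
[0.004, -0.0012, 0.258, 0.0001, 0.0, 0.0022]
```

View pics/w3.png

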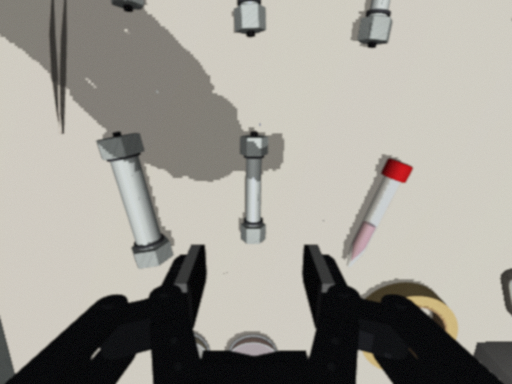

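The short column is vertical at (253,190), centred between the fingers, and the fat one and the pen are clear of them. I'll descend and grip.

Emit:
{"name": "carry_out", "arguments": {
  "increments": [
    [[0,-0.001,0.1,0,0,0.001],[0,-0.001,0.2,0,0,0.002],[0,-0.001,0.25,0,0,0.002],[0,-0.001,0.258,0,0,0.002],[0,-0.001,0.258,0,0,0.002]]
  ]
}}

```text
clock: 5.58
tcp_pos: [0.5291, -0.3562, 0.0234]
orientation: [0.001, 0.692, 0.722, 0.0]
wrist_force: [0.7, 0.5, 0.4]
finger_gap: 0.0509
grip_force: 0.0
```

Emit:
{"name": "carry_out", "arguments": {
  "increments": [
    [[0,0,0,0,0,0],[0,0,0,0,0,0],[0,0,0,0,0,0],[0,0,0,0,0,0]]
  ],
  "jaw": 1
}}

```text
clock: 6.08
tcp_pos: [0.5293, -0.357, 0.024]
orientation: [0.001, 0.693, 0.721, 0.0]
wrist_force: [-0.6, 0.6, 6.3]
finger_gap: 0.0126
grip_force: 39.1
```

Emit:
{"name": "carry_out", "arguments": {
  "increments": [
    [[0,0,-0.05,0,0,0],[0,0,-0.15,0,0,0],[0,0,-0.25,0,0,0],[0,0,-0.25,0,0,0]]
  ]
}}

```text
clock: 6.58
tcp_pos: [0.5306, -0.3583, 0.1526]
orientation: [0.005, 0.693, 0.721, 0.0]
wrist_force: [-0.3, -1.0, -0.7]
finger_gap: 0.0122
grip_force: 39.2
```

```bash
python3 - <<'E'
from h import *
f,W=cam("wrist"); cv2.imwrite("pics/w4.png",f)
s=env.get_state();print(s["tcp_pos"],s["orientation"],s["wrist_force"],s["finger_gap"])
print(inc((.5487,.0788,.15),181.06))
E
```

```text
[ 0.52941375 -0.35731036  0.14979521] [2.32970143e-03 6.92892407e-01 7.21037218e-01 1.22310696e-04] [ 0.50116138 -0.51661974 -1.75873025] 0.012176099321891343
[0.87, 0.0733, -0.0029, 0.0, 0.0008, -0.2466]
```

View pics/w4.png

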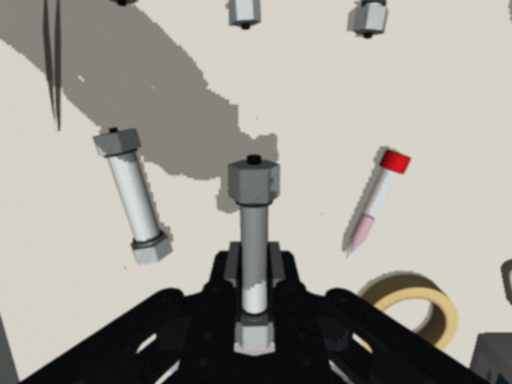

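The column is held between the pads with both fittings in view (near one at (254,182), far one at (255,335)). I'll measure its offset in the tool frame.

```bash
cat >> h.py <<'E'
def held(col=254):
    s=env.get_state(); f,W=cam("wrist"); q=s["orientation"]
    R=Rn.from_quat([q[1],q[2],q[3],q[0]]).as_matrix()
    T=(W-np.array(s["tcp_pos"]))@R*1000
    m=(abs(T[...,1])<14)&(T[...,2]>-12)&(T[...,2]<32)&(abs(T[...,0])<100)
    p=T[m]; b=np.arange(-100,100,3.)
    for a in b:
        k=p[(p[:,0]>=a)&(p[:,0]<a+3)]
        if len(k)>3: print(a,len(k),k[:,1].min().round(1),k[:,1].max().round(1),"ztop",np.percentile(k[:,2],3).round(1))
    print(p[:,0].min(),p[:,0].max())
E
python3 - <<'E'
from h import *
held()
E
```

```text
-49.0 67 -10.6 10.8 ztop 1.6
-46.0 171 -11.1 10.7 ztop 1.4
-43.0 162 -11.2 10.7 ztop 1.4
-40.0 172 -10.5 10.0 ztop 1.1
-37.0 173 -10.3 9.9 ztop 1.3
-34.0 313 -9.7 9.3 ztop 1.5
-31.0 62 -6.9 7.1 ztop 2.0
-28.0 225 -7.2 6.6 ztop 3.7
-25.0 117 -7.1 6.6 ztop 5.5
-22.0 120 -7.0 6.5 ztop 5.4
-19.0 107 -6.4 5.9 ztop 5.7
-16.0 126 -6.3 5.9 ztop 5.8
-13.0 117 -6.3 5.9 ztop 2.1
-10.0 129 -6.3 5.9 ztop -1.7
-7.0 146 -6.4 5.9 ztop -11.2
-4.0 149 -6.4 5.9 ztop -11.0
-1.0 151 -6.3 5.9 ztop -9.7
2.0 160 -6.4 5.9 ztop -8.6
5.0 216 -14.0 14.0 ztop -9.8
8.0 540 -13.0 12.6 ztop -10.9
11.0 564 -12.9 12.4 ztop -11.2
14.0 149 -7.0 6.6 ztop 5.5
17.0 152 -7.0 6.6 ztop 5.7
20.0 163 -6.9 6.5 ztop 5.6
23.0 154 -6.9 6.4 ztop 5.4
26.0 165 -6.8 6.4 ztop 5.7
29.0 168 -7.4 6.3 ztop 5.7
32.0 130 -9.0 8.6 ztop 3.3
35.0 183 -12.5 11.4 ztop 1.2
38.0 323 -12.5 11.5 ztop 1.2
41.0 325 -12.9 12.0 ztop 1.0
44.0 348 -12.9 11.9 ztop 1.0
47.0 333 -12.7 11.8 ztop 0.8
50.0 598 -12.6 11.6 ztop 1.3
53.0 102 -3.7 2.8 ztop 9.0
56.0 31 -3.3 2.3 ztop 9.4
-47.90520764107898 56.600084900476425
```

Emit:
{"name": "carry_out", "arguments": {
  "increments": [
    [[0.12,0.01,0,0,0,-0.028],[0.24,0.02,0,0,0,-0.056],[0.36,0.03,0,0,0,-0.084],[0.48,0.04,0,0,0,-0.112],[0.6,0.05,0,0,0,-0.14]]
  ]
}}

```text
clock: 7.3
tcp_pos: [0.5397, -0.0534, 0.1452]
orientation: [-0.002, 0.317, 0.948, -0.0]
wrist_force: [0.0, 0.0, -1.2]
finger_gap: 0.0123
grip_force: 39.2
```

```bash
python3 - <<'E'
from h import *
print(inc((.5487,.0788,.15),181.06))
E
```

```text
[0.1448, 0.2219, -0.0093, -0.0, -0.0006, -0.1057]
```

Emit:
{"name": "carry_out", "arguments": {
  "increments": [
    [[0.03,0.05,0,0,0,-0.028],[0.06,0.11,0,0,0,-0.056],[0.1,0.17,0,0,0,-0.084],[0.14,0.222,0,0,0,-0.106],[0.14,0.222,0,0,0,-0.106]]
  ]
}}

```text
clock: 7.92
tcp_pos: [0.5512, 0.0772, 0.1452]
orientation: [-0.002, -0.009, 1.0, 0.0]
wrist_force: [0.5, -0.0, -1.7]
finger_gap: 0.0121
grip_force: 39.2
```

```bash
python3 - <<'E'
from h import *
f,W=cam("wrist"); cv2.imwrite("pics/w5.png",f)
plates(W); print(env.get_state()["tcp_pos"])
print(inc((.5511,.0788,.09),181.06))
E
```

```text
401 [358. 128.] [490.2 157.6  34.7] [ 5.6 40.  17.3] [489.9 158.9  36.3]
437 [456. 150.] [506.1 237.1  34.7] [ 5.7 39.9 17.3] [505.7 240.1  35.9]
77 [236. 222.] [570.5  62.3  34.3] [ 5.2  5.9 16.4] [568.8  62.7  36.9]
127 [273. 222.] [570.   94.3  34.4] [ 5.5  9.7 16.7] [568.3  94.2  37.4]
471 [436. 239.] [584.8 239.   34.8] [ 6.6 40.4 17.3] [583.5 240.6  34.5]
447 [344. 257.] [604.  159.7  34.3] [ 6.6 40.4 16.6] [602.2 161.5  34.6]
[0.55149867 0.07599549 0.14543425]
[0.0003, 0.0056, 0.1109, -0.0, -0.0006, -0.0004]
```

View pics/w5.png

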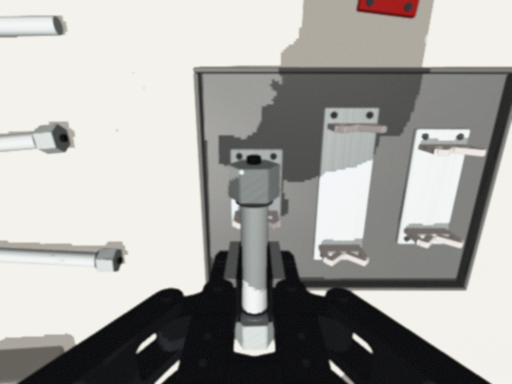

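The short column hangs right above its cradle at (257,200). I'll lower it gently.

Emit:
{"name": "carry_out", "arguments": {
  "increments": [
    [[0,0.005,0.06,0,0,0],[0,0.005,0.11,0,0,0],[0,0.005,0.14,0,0,0],[0,0.005,0.17,0,0,0],[0,0.005,0.17,0,0,0]]
  ]
}}

```text
clock: 8.6
tcp_pos: [0.5521, 0.0773, 0.0613]
orientation: [-0.001, -0.007, 1.0, 0.0]
wrist_force: [-0.2, -0.7, -1.7]
finger_gap: 0.0123
grip_force: 39.2
```

```bash
python3 - <<'E'
from h import *
for i in range(3):
  env.read_camera("side");s=env.get_state();print(s["tcp_pos"],s["wrist_force"])
print(inc((.5511,.0788,.0505),181.06))
E
```

```text
[0.55281508 0.07740718 0.0622208 ] [-6.51668560e-01 -6.77642459e-05 -2.89840097e-01]
[0.55332793 0.07751407 0.06283205] [-0.4650249  -0.44723215 -0.97040233]
[0.55364775 0.07759072 0.063243  ] [ 0.31135988  0.54719829 -1.20266909]
[0.0051, 0.0025, 0.0255, 0.0, 0.0002, -0.0006]
```

Emit:
{"name": "carry_out", "arguments": {
  "increments": [
    [[0.002,0.002,0.01,0,0,0],[0.002,0.002,0.018,0,0,0],[0.002,0.002,0.023,0,0,0],[0.002,0.002,0.023,0,0,0]]
  ]
}}

```text
clock: 9.25
tcp_pos: [0.5519, 0.0791, 0.051]
orientation: [0.0, -0.008, 1.0, 0.0]
wrist_force: [0.5, 1.8, -0.0]
finger_gap: 0.0123
grip_force: 39.4
```

Emit:
{"name": "carry_out", "arguments": {
  "increments": [
    [[0,0,0.002,0,0,0],[0,0,0.002,0,0,0]]
  ]
}}

```text
clock: 9.5
tcp_pos: [0.552, 0.079, 0.0508]
orientation: [0.0, -0.008, 1.0, 0.0]
wrist_force: [-2.6, 2.9, 6.5]
finger_gap: 0.0122
grip_force: 40.1
```

```bash
python3 - <<'E'
from h import *
for i in range(3):
  env.read_camera("side");s=env.get_state();print(s["tcp_pos"],s["wrist_force"])
E
```

```text
[0.5519667  0.0790105  0.05082101] [-2.33556468  2.53254031  6.11270841]
[0.55198117 0.07903028 0.05080873] [-2.02342375  2.30504148  6.02510257]
[0.55198499 0.07904538 0.05085512] [-2.69807957  2.69255199  6.07570178]
```

Contact at about 6 N at the expected height, so it is seated. Opening part-way and retreating.

Emit:
{"name": "carry_out", "arguments": {
  "increments": [
    [[0,0,0,0,0,0],[0,0,0,0,0,0],[0,0,0,0,0,0]]
  ],
  "jaw": 0.6
}}

```text
clock: 10.02
tcp_pos: [0.552, 0.0785, 0.0498]
orientation: [-0.0, -0.007, 1.0, -0.0]
wrist_force: [-0.1, 0.6, 0.2]
finger_gap: 0.0344
grip_force: 0.0
```

Emit:
{"name": "carry_out", "arguments": {
  "increments": [
    [[0,0,-0.06,0,0,0],[0,0,-0.18,0,0,0],[0,0,-0.3,0,0,0],[0.03,0,-0.4,0,0,0],[0.03,0,-0.4,0,0,0]]
  ]
}}

```text
clock: 10.65
tcp_pos: [0.5387, 0.0784, 0.2548]
orientation: [0.004, -0.007, 1.0, -0.0]
wrist_force: [-0.0, -0.1, -0.7]
finger_gap: 0.0341
grip_force: 0.0
```

```bash
cat >> h.py <<'E'
def seated(W,c):
    """points above 26 mm around c: profile along x of the tube/fittings (mm)"""
    m=(abs(W[...,0]-c[0])<.11)&(abs(W[...,1]-c[1])<.03)&(W[...,2]>.026)&(W[...,2]<.06)
    p=W[m]*1000
    for y0 in (5,): 
        k=p[abs(p[:,1]-c[1]*1000)<14]; hx=k[k[:,2]>46.5]; print("x range",k[:,0].min(),k[:,0].max(),"ztop",np.percentile(k[:,2],[90,97,99.5]).round(1))
        for s in(-1,1):
            e=hx[(hx[:,0]-c[0]*1000)*s>0]; print(" fitting",len(e),e[:,:2].min(0).round(1),e[:,:2].max(0).round(1))
        t=k[(abs(k[:,0]-c[0]*1000)<15)&(k[:,2]>36)]; print(" tube mid y",t[:,1].min().round(1),t[:,1].max().round(1),"z",np.percentile(t[:,2],95).round(1))
E
python3 - <<'E'
from h import *
f,W=cam("wrist"); cv2.imwrite("pics/w6.png",f);np.save("w6.npy",W)
print(env.get_state()["tcp_pos"],env.get_state()["finger_gap"])
plates(W); seated(W,(.5487,.0788))
print(inc((.5118,-.1555,.18),96.3))
E
```

```text
[0.53795997 0.07837698 0.25215822] 0.03394875458778432
189 [324. 127.] [490.2 157.2  35.3] [ 5.5 39.3 15.8] [489.9 158.3  36. ]
1593 [254. 176.] [547.8  78.6  38.6] [103.9  40.2  25.2] [545.   78.5  44. ]
204 [392. 142.] [506.2 237.6  34.8] [ 5.7 40.  17.1] [505.6 239.3  36. ]
214 [382. 206.] [584.9 238.9  34.6] [ 6.  39.6 17. ] [583.7 240.8  34.7]
210 [317. 219.] [604.1 159.6  34.3] [ 6.1 39.8 16.5] [602.4 160.1  34.5]
x range 495.87322305214934 599.811447535078 ztop [49.  49.9 50.6]
 fitting 214 [499.5  70.3] [517.4  86. ]
 fitting 182 [577.7  71. ] [599.8  87.8]
 tube mid y 71.6 84.9 z 45.7
[0.0599, -0.4669, 0.1441, 0.0005, 0.0006, 0.2348]
```

View pics/w6.png

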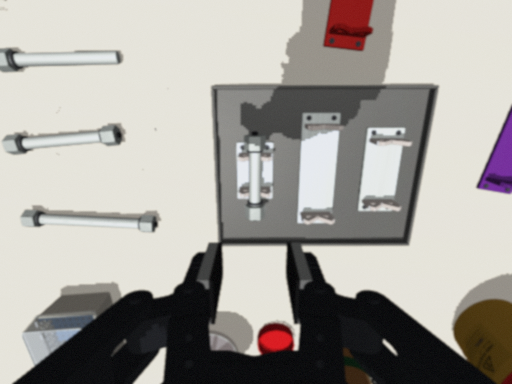

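The short column is seated in its cradle at (255,177), tube top at 45.7 mm and centred within about 1 mm. Next, the medium one.

Emit:
{"name": "carry_out", "arguments": {
  "increments": [
    [[0.012,-0.1,0.03,0,0,0.028],[0.024,-0.2,0.06,0,0,0.056],[0.036,-0.3,0.09,0,0,0.084],[0.048,-0.4,0.12,0,0,0.112],[0.06,-0.467,0.15,0,0,0.14]]
  ],
  "jaw": 0.4
}}

```text
clock: 11.32
tcp_pos: [0.5093, -0.1573, 0.1724]
orientation: [-0.001, 0.422, 0.906, -0.0]
wrist_force: [0.1, 0.5, 0.5]
finger_gap: 0.0513
grip_force: 0.0
```

```bash
python3 - <<'E'
from h import *
print(inc((.5118,-.1555,.16),96.3))
E
```

```text
[-0.0005, 0.0063, 0.0249, -0.0003, -0.0003, 0.0937]
```

Emit:
{"name": "carry_out", "arguments": {
  "increments": [
    [[0,0.003,0.01,0,0,0.028],[0,0.006,0.02,0,0,0.056],[0,0.006,0.025,0,0,0.08],[0,0.006,0.025,0,0,0.0937],[0,0.006,0.025,0,0,0.0937]]
  ]
}}

```text
clock: 11.95
tcp_pos: [0.5118, -0.1532, 0.1606]
orientation: [-0.001, 0.664, 0.748, -0.0]
wrist_force: [-0.0, -0.2, -0.0]
finger_gap: 0.0509
grip_force: 0.0
```

```bash
python3 - <<'E'
from h import *
r=look((.512,-.155))
print(inc((.5118,-.1555,.023),96.3)); print(inc((r[0]/1e3,r[1]/1e3,.023),r[4]%180))
E
```

```text
tcp [ 0.512  -0.1533  0.161 ] obj [ 512.2 -153.9  139.    24.1  -83.9   24.1]
[-0.0047, -0.0002, 0.2759, -0.0003, -0.0002, 0.0014]
[-0.0017, 0.0009, 0.2759, -0.0004, -0.0002, 0.002]
```

Emit:
{"name": "carry_out", "arguments": {
  "increments": [
    [[-0.005,0.001,0.1,0,0,0.0015],[-0.005,0.001,0.2,0,0,0.0015],[-0.005,0.001,0.265,0,0,0.0015],[-0.005,0.001,0.275,0,0,0.0015],[-0.005,0.001,0.275,0,0,0.0015]]
  ]
}}

```text
clock: 12.62
tcp_pos: [0.5137, -0.156, 0.0253]
orientation: [-0.0, 0.668, 0.744, 0.0]
wrist_force: [-0.3, 0.0, 0.2]
finger_gap: 0.0512
grip_force: 0.0
```

Emit:
{"name": "carry_out", "arguments": {
  "increments": [
    [[0,0,0,0,0,0],[0,0,0,0,0,0],[0,0,0,0,0,0],[0,0,0,0,0,0]]
  ],
  "jaw": 1
}}

```text
clock: 13.12
tcp_pos: [0.5144, -0.1564, 0.0264]
orientation: [0.001, 0.668, 0.744, 0.0]
wrist_force: [-0.5, -0.6, 5.5]
finger_gap: 0.0122
grip_force: 39.1
```

Emit:
{"name": "carry_out", "arguments": {
  "increments": [
    [[0,0,-0.05,0,0,0],[0,0,-0.15,0,0,0],[0,0,-0.26,0,0,0],[0,0,-0.26,0,0,0]]
  ]
}}

```text
clock: 13.62
tcp_pos: [0.5165, -0.1573, 0.16]
orientation: [0.005, 0.668, 0.744, 0.001]
wrist_force: [0.5, -0.4, -2.6]
finger_gap: 0.012
grip_force: 39.6
```

```bash
python3 - <<'E'
from h import *
held()
print(env.get_state()["tcp_pos"],inc((.5455,.2386,.15),181.06))
E
```

```text
-61.0 6 -11.7 11.3 ztop 12.7
-58.0 31 -11.6 11.2 ztop 9.4
-55.0 82 -11.6 11.1 ztop 4.2
-52.0 388 -11.4 11.1 ztop 4.1
-49.0 133 -9.2 8.7 ztop 6.0
-46.0 242 -9.3 8.8 ztop 6.2
-43.0 109 -6.8 6.4 ztop 7.9
-40.0 99 -6.7 6.3 ztop 8.0
-37.0 106 -6.7 6.3 ztop 7.9
-34.0 104 -6.6 6.2 ztop 8.0
-31.0 113 -7.3 6.2 ztop 7.7
-28.0 117 -7.2 6.1 ztop 8.1
-25.0 108 -6.5 6.1 ztop 7.9
-22.0 117 -6.5 6.1 ztop 7.8
-19.0 106 -6.4 6.0 ztop 7.8
-16.0 121 -6.4 6.0 ztop 8.1
-13.0 111 -6.4 5.9 ztop 0.8
-10.0 133 -6.3 5.8 ztop -2.9
-7.0 134 -6.3 5.9 ztop -2.4
-4.0 146 -6.3 5.8 ztop -11.6
-1.0 151 -6.3 5.8 ztop -11.1
2.0 143 -6.3 5.9 ztop -9.4
5.0 239 -14.0 14.0 ztop -10.9
8.0 546 -12.9 12.4 ztop -10.8
11.0 554 -12.8 12.2 ztop -11.0
14.0 150 -7.2 6.7 ztop 8.0
17.0 160 -7.2 6.6 ztop 8.1
20.0 160 -7.1 6.6 ztop 8.0
23.0 149 -7.1 6.6 ztop 7.9
26.0 159 -7.0 6.5 ztop 7.7
29.0 165 -7.0 6.4 ztop 7.9
32.0 160 -6.9 6.4 ztop 8.0
35.0 169 -6.9 6.3 ztop 7.9
38.0 168 -6.8 6.3 ztop 8.0
41.0 168 -6.8 6.7 ztop 7.7
44.0 189 -7.2 6.8 ztop 8.1
47.0 147 -7.4 8.4 ztop 6.7
50.0 197 -12.2 11.8 ztop 4.3
53.0 342 -12.3 11.7 ztop 3.4
56.0 352 -12.2 12.2 ztop 3.3
59.0 371 -12.7 12.1 ztop 3.4
62.0 370 -12.5 12.0 ztop 3.2
65.0 378 -12.4 11.9 ztop 3.4
68.0 291 -11.8 11.4 ztop 4.1
71.0 56 -3.7 3.1 ztop 11.1
-59.610640438936954 72.44284603422345
[ 0.51496246 -0.15660159  0.15728845] [0.7793, 0.1458, 0.0132, 0.0003, 0.0009, -0.2358]
```

Emit:
{"name": "carry_out", "arguments": {
  "increments": [
    [[0.1,0.018,0,0,0,-0.028],[0.2,0.037,0,0,0,-0.056],[0.3,0.056,0,0,0,-0.084],[0.4,0.075,0,0,0,-0.112],[0.5,0.094,0,0,0,-0.14]]
  ]
}}

```text
clock: 14.3
tcp_pos: [0.5319, 0.0992, 0.1529]
orientation: [-0.002, 0.285, 0.959, -0.0]
wrist_force: [0.0, -0.8, -0.7]
finger_gap: 0.0122
grip_force: 39.5
```

```bash
python3 - <<'E'
from h import *
print(inc((.5465,.2386,.15),181.06))
E
```

```text
[0.1278, 0.2494, 0.0057, -0.0002, -0.0005, -0.0949]
```

Emit:
{"name": "carry_out", "arguments": {
  "increments": [
    [[0.03,0.06,0,0,0,-0.028],[0.06,0.12,0,0,0,-0.056],[0.09,0.18,0,0,0,-0.08],[0.125,0.245,0,0,0,-0.095],[0.125,0.245,0,0,0,-0.095]]
  ]
}}

```text
clock: 14.92
tcp_pos: [0.5473, 0.2363, 0.1526]
orientation: [-0.002, -0.009, 1.0, -0.0]
wrist_force: [-0.1, -0.0, -2.0]
finger_gap: 0.0118
grip_force: 39.5
```

```bash
python3 - <<'E'
from h import *
for i in range(4):
  if i: env.read_camera("side")
  s=env.get_state();print(s["tcp_pos"])
f,W=cam("wrist"); plates(W)
print(inc((.5465,.2386,.065),181.06))
E
```

```text
[0.5473183  0.23628245 0.15256051]
[0.5472257  0.23497739 0.152735  ]
[0.54736875 0.23414017 0.15305663]
[0.54761409 0.23369967 0.15345497]
369 [161. 128.] [490.3 158.1  35.1] [ 5.7 39.7 17.1] [490.  156.4  36.3]
3459 [ 72. 195.] [547.9  79.7  38.4] [104.4  40.2  24.7] [543.4  83.4  43.4]
38 [282. 150.] [505.8 255.7  36.4] [ 4.7  3.8 10.5] [505.2 255.6  38.8]
139 [275. 236.] [584.9 252.8  34.8] [ 5.9 13.6 16.9] [583.  253.5  36.1]
16 [239. 236.] [585.4 220.3  33.1] [4.2 1.3 9.9] [584.  220.5  35.2]
413 [173. 253.] [604.1 159.8  34.8] [ 6.3 40.4 17.6] [602.5 158.1  34.3]
[0.0023, 0.0106, 0.1778, -0.0001, -0.0003, -0.001]
```

Emit:
{"name": "carry_out", "arguments": {
  "increments": [
    [[0.002,0.01,0.06,0,0,-0.001],[0.002,0.01,0.12,0,0,-0.001],[0.002,0.01,0.16,0,0,-0.001],[0.002,0.01,0.175,0,0,-0.001],[0.002,0.01,0.175,0,0,-0.001]]
  ]
}}

```text
clock: 15.75
tcp_pos: [0.5474, 0.2386, 0.0673]
orientation: [-0.0, -0.009, 1.0, -0.0]
wrist_force: [-0.2, 0.3, -1.0]
finger_gap: 0.0121
grip_force: 39.5
```

```bash
python3 - <<'E'
from h import *
for i in range(4):
  if i: env.read_camera("side")
  s=env.get_state();print(s["tcp_pos"],s["wrist_force"])
print(inc((.5465,.2386,.054),181.06))
E
```

```text
[0.54742236 0.23855367 0.06732458] [-0.2420913   0.31720937 -1.03521405]
[0.54797525 0.23887674 0.06803613] [ 0.48688726  0.28947523 -0.86861299]
[0.54830524 0.23913496 0.06844522] [-0.25784774  0.19161483 -1.77273458]
[0.5484498  0.23931503 0.06863624] [-0.35399973 -0.98860059 -1.73959457]
[0.004, -0.0014, 0.0293, 0.0001, 0.0003, 0.0001]
```

Emit:
{"name": "carry_out", "arguments": {
  "increments": [
    [[0.002,-0.001,0.012,0,0,0],[0.002,-0.001,0.02,0,0,0],[0.002,-0.001,0.026,0,0,0],[0.002,-0.001,0.028,0,0,0],[0.002,-0.001,0.028,0,0,0]]
  ]
}}

```text
clock: 16.52
tcp_pos: [0.5465, 0.239, 0.0535]
orientation: [-0.0, -0.01, 1.0, 0.0]
wrist_force: [-0.9, 0.3, -0.8]
finger_gap: 0.012
grip_force: 39.7
```

Emit:
{"name": "carry_out", "arguments": {
  "increments": [
    [[0,0,0.002,0,0,0],[0,0,0.002,0,0,0]]
  ]
}}

```text
clock: 16.77
tcp_pos: [0.5466, 0.239, 0.0533]
orientation: [0.0, -0.01, 1.0, 0.0]
wrist_force: [-2.4, -0.6, 5.2]
finger_gap: 0.012
grip_force: 40.2
```

Contact at the predicted height. Releasing.

Emit:
{"name": "carry_out", "arguments": {
  "increments": [
    [[0,0,0,0,0,0],[0,0,0,0,0,0],[0,0,0,0,0,0]]
  ],
  "jaw": 0.6
}}

```text
clock: 17.15
tcp_pos: [0.5467, 0.2387, 0.0524]
orientation: [0.0, -0.01, 1.0, -0.0]
wrist_force: [0.3, 0.1, 0.2]
finger_gap: 0.0343
grip_force: 0.0
```

Emit:
{"name": "carry_out", "arguments": {
  "increments": [
    [[0,0,-0.06,0,0,0],[0,0,-0.18,0,0,0],[0,0,-0.3,0,0,0],[0.03,0,-0.4,0,0,0],[0.03,0,-0.4,0,0,0]]
  ]
}}

```text
clock: 17.77
tcp_pos: [0.5332, 0.2392, 0.2577]
orientation: [0.004, -0.01, 1.0, 0.001]
wrist_force: [0.6, 0.0, -0.4]
finger_gap: 0.0342
grip_force: 0.0
```

```bash
python3 - <<'E'
from h import *
f,W=cam("wrist"); cv2.imwrite("pics/w7.png",f)
seated(W,(.5455,.2386))
print(inc((.620,-.1415,.17),87.8))
E
```

```text
x range 474.4499511238499 613.1284992108497 ztop [49.  49.7 50.2]
 fitting 233 [478.1 230.1] [530.9 245.7]
 fitting 169 [548.8 232.8] [612.8 247.8]
 tube mid y 231.7 245.3 z 45.7
[-0.1588, -0.7643, 0.1696, 0.0008, 0.0004, 0.2593]
```

View pics/w7.png

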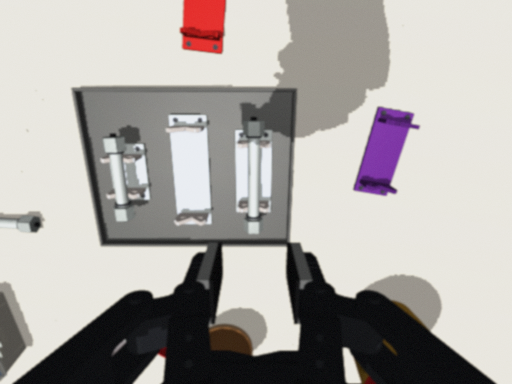

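The medium column is seated at (254,175) and centred within 0.5 mm; the short one is still in place at (118,178). Now the long one.

Emit:
{"name": "carry_out", "arguments": {
  "increments": [
    [[-0.02,-0.12,0.02,0,0,0.028],[-0.04,-0.24,0.04,0,0,0.056],[-0.06,-0.36,0.06,0,0,0.084],[-0.09,-0.48,0.08,0,0,0.112],[-0.12,-0.59,0.12,0,0,0.14]]
  ],
  "jaw": 0.4
}}

```text
clock: 18.45
tcp_pos: [0.5974, -0.0575, 0.1908]
orientation: [-0.0, 0.42, 0.908, -0.0]
wrist_force: [0.8, -0.3, -0.3]
finger_gap: 0.0514
grip_force: 0.0
```

```bash
python3 - <<'E'
from h import *
print(inc((.620,-.1415,.17),87.8))
E
```

```text
[-0.1573, -0.0744, 0.0415, -0.0001, -0.0001, 0.1182]
```

Emit:
{"name": "carry_out", "arguments": {
  "increments": [
    [[-0.05,-0.025,0.01,0,0,0.028],[-0.1,-0.05,0.02,0,0,0.056],[-0.157,-0.074,0.04,0,0,0.084],[-0.157,-0.074,0.04,0,0,0.11],[-0.157,-0.074,0.04,0,0,0.118]]
  ]
}}

```text
clock: 19.08
tcp_pos: [0.6195, -0.1394, 0.1695]
orientation: [-0.002, 0.719, 0.695, -0.001]
wrist_force: [-0.1, -0.2, -0.2]
finger_gap: 0.0515
grip_force: 0.0
```

```bash
python3 - <<'E'
from h import *
env.read_camera("side")
r=look((.62,-.141))
print(inc((.620,-.1415,.023),87.8)); print(inc((r[0]/1e3,r[1]/1e3,.023),r[4]%180))
E
```

```text
tcp [ 0.6197 -0.139   0.17  ] obj [ 619.6 -138.5  174.4   24.7   88.1   24.1]
[-0.0054, 0.0019, 0.2941, -0.0005, -0.0002, 0.0012]
[0.0006, 0.0009, 0.2941, -0.0005, -0.0002, 0.0003]
```

Emit:
{"name": "carry_out", "arguments": {
  "increments": [
    [[-0.003,0.001,0.1,0,0,0],[-0.003,0.001,0.2,0,0,0],[-0.003,0.001,0.28,0,0,0],[-0.003,0.001,0.295,0,0,0],[-0.003,0.001,0.295,0,0,0]]
  ]
}}

```text
clock: 19.8
tcp_pos: [0.6209, -0.1403, 0.0248]
orientation: [-0.0, 0.718, 0.696, -0.0]
wrist_force: [0.3, 1.2, 0.5]
finger_gap: 0.0512
grip_force: 0.0
```

Emit:
{"name": "carry_out", "arguments": {
  "increments": [
    [[0,0,0,0,0,0],[0,0,0,0,0,0],[0,0,0,0,0,0],[0,0,0,0,0,0]]
  ],
  "jaw": 1
}}

```text
clock: 20.3
tcp_pos: [0.6223, -0.1408, 0.027]
orientation: [0.001, 0.718, 0.696, 0.001]
wrist_force: [-0.4, 0.6, 5.6]
finger_gap: 0.0122
grip_force: 39.1
```

Emit:
{"name": "carry_out", "arguments": {
  "increments": [
    [[0,0,-0.05,0,0,0],[0,0,-0.15,0,0,0],[0,0,-0.26,0,0,0],[0,0,-0.26,0,0,0]]
  ]
}}

```text
clock: 20.8
tcp_pos: [0.6243, -0.1415, 0.1611]
orientation: [0.005, 0.718, 0.696, 0.002]
wrist_force: [0.7, 0.2, -0.8]
finger_gap: 0.0123
grip_force: 39.4
```

```bash
python3 - <<'E'
from h import *
held()
print(env.get_state()["tcp_pos"],inc((.547,.1586,.15),181.06))
E
```

```text
-67.0 12 -8.5 8.1 ztop 16.9
-64.0 33 -9.5 8.6 ztop 15.0
-61.0 34 -7.0 6.0 ztop 9.7
-58.0 91 -7.0 6.6 ztop 8.8
-55.0 96 -6.9 6.6 ztop 8.5
-52.0 97 -6.9 6.6 ztop 8.7
-49.0 104 -6.9 6.5 ztop 8.8
-46.0 100 -6.8 6.5 ztop 8.7
-43.0 107 -6.8 6.4 ztop 8.5
-40.0 99 -6.7 6.4 ztop 8.6
-37.0 110 -7.3 6.3 ztop 8.7
-34.0 113 -7.3 6.3 ztop 8.7
-31.0 109 -7.3 6.2 ztop 8.6
-28.0 116 -7.2 6.2 ztop 8.3
-25.0 103 -6.6 6.1 ztop 8.6
-22.0 114 -6.5 6.1 ztop 8.6
-19.0 113 -6.5 6.1 ztop 8.7
-16.0 116 -6.4 6.0 ztop 8.6
-13.0 116 -6.3 5.8 ztop -3.2
-10.0 129 -6.3 5.8 ztop -3.2
-7.0 142 -6.3 5.9 ztop -1.9
-4.0 141 -6.3 5.8 ztop -11.6
-1.0 149 -6.3 5.8 ztop -11.3
2.0 153 -6.3 5.8 ztop -10.0
5.0 226 -14.0 14.0 ztop -10.6
8.0 533 -12.9 12.5 ztop -11.2
11.0 587 -12.8 12.3 ztop -10.9
14.0 147 -7.2 6.7 ztop 8.3
17.0 153 -7.2 6.7 ztop 8.2
20.0 153 -7.1 6.6 ztop 8.5
23.0 153 -7.1 6.6 ztop 8.2
26.0 164 -7.0 6.5 ztop 8.3
29.0 165 -7.0 6.5 ztop 8.5
32.0 163 -6.9 6.4 ztop 8.4
35.0 163 -6.9 6.4 ztop 8.4
38.0 170 -6.8 6.8 ztop 8.4
41.0 178 -6.8 6.8 ztop 8.4
44.0 174 -6.7 6.7 ztop 8.2
47.0 182 -6.7 6.7 ztop 8.3
50.0 185 -6.7 6.6 ztop 8.6
53.0 183 -7.1 6.6 ztop 8.3
56.0 202 -7.1 6.5 ztop 8.2
59.0 195 -7.1 6.5 ztop 8.3
62.0 205 -7.0 6.4 ztop 8.3
65.0 207 -9.2 8.4 ztop 6.0
68.0 313 -12.3 12.3 ztop 4.2
71.0 385 -12.3 12.2 ztop 3.9
74.0 404 -12.3 12.2 ztop 3.9
77.0 400 -12.1 12.0 ztop 3.7
80.0 439 -12.0 11.8 ztop 3.7
83.0 350 -12.4 12.3 ztop 3.8
86.0 115 -3.1 3.4 ztop 11.6
89.0 20 -3.1 3.0 ztop 12.5
-64.60981286795582 89.50348610888844
[ 0.62270391 -0.14099313  0.15801079] [0.5943, -0.1696, 0.014, 0.0005, 0.0009, -0.2578]
```

Emit:
{"name": "carry_out", "arguments": {
  "increments": [
    [[0.09,-0.025,0,0,0,-0.028],[0.17,-0.05,0,0,0,-0.056],[0.26,-0.075,0,0,0,-0.084],[0.35,-0.1,0,0,0,-0.112],[0.44,-0.125,0,0,0,-0.14]]
  ]
}}

```text
clock: 21.48
tcp_pos: [0.5635, 0.0827, 0.1531]
orientation: [-0.001, 0.35, 0.937, -0.0]
wrist_force: [0.3, -0.1, -1.9]
finger_gap: 0.0118
grip_force: 39.4
```

```bash
python3 - <<'E'
from h import *
print(inc((.5475,.1586,.15),181.06))
E
```

```text
[0.1238, 0.0934, 0.0063, -0.0002, -0.0005, -0.1169]
```

Emit:
{"name": "carry_out", "arguments": {
  "increments": [
    [[0.03,0.022,0,0,0,-0.028],[0.06,0.045,0,0,0,-0.056],[0.09,0.07,0,0,0,-0.084],[0.123,0.09,0,0,0,-0.11],[0.123,0.09,0,0,0,-0.117]]
  ]
}}

```text
clock: 22.1
tcp_pos: [0.547, 0.1569, 0.153]
orientation: [-0.002, -0.009, 1.0, -0.0]
wrist_force: [-0.9, 0.8, -1.4]
finger_gap: 0.0118
grip_force: 39.4
```

```bash
python3 - <<'E'
from h import *
for i in range(4):
  if i: env.read_camera("side")
  s=env.get_state();print(s["tcp_pos"])
f,W=cam("wrist"); plates(W)
print(inc((.5475,.1586,.068),181.06))
E
```

```text
[0.54697433 0.15691301 0.15300838]
[0.54726155 0.15641062 0.15308226]
[0.54750274 0.15605998 0.1532391 ]
[0.54776302 0.15580154 0.15347612]
3914 [352. 191.] [543.6 238.5  38.7] [139.   41.7  25.3] [536.1 236.   43.9]
73 [277. 130.] [490.  173.   37.6] [ 5.1  9.  11.5] [489.9 173.5  40. ]
3180 [163. 196.] [547.4  78.9  38.3] [103.8  40.9  24.6] [543.9  81.3  43.8]
[0.0006, 0.006, 0.1715, -0.0, -0.0003, -0.0009]
```

Emit:
{"name": "carry_out", "arguments": {
  "increments": [
    [[0.001,0.006,0.06,0,0,-0.001],[0.001,0.006,0.12,0,0,-0.001],[0.001,0.006,0.16,0,0,-0.001],[0.001,0.006,0.175,0,0,-0.001],[0.001,0.006,0.175,0,0,-0.001]]
  ]
}}

```text
clock: 22.92
tcp_pos: [0.5481, 0.1585, 0.0671]
orientation: [-0.0, -0.01, 1.0, -0.0]
wrist_force: [1.3, -0.6, -1.2]
finger_gap: 0.0119
grip_force: 39.4
```

```bash
python3 - <<'E'
from h import *
for i in range(4):
  if i: env.read_camera("side")
  s=env.get_state();print(s["tcp_pos"],s["wrist_force"])
print(inc((.5475,.1586,.0545),181.06))
E
```

```text
[0.54805436 0.15853885 0.06712877] [ 1.32112157 -0.63943364 -1.16090295]
[0.5486051  0.15867176 0.06785706] [ 0.09876382  0.21218108 -1.27307268]
[0.54900352 0.15875768 0.06828316] [-0.07861306 -0.54195207 -0.94851365]
[0.54912907 0.15885159 0.06848929] [ 0.33243837 -0.01183831 -1.81114175]
[0.0033, -0.0004, 0.028, 0.0, 0.0003, 0.0002]
```

Emit:
{"name": "carry_out", "arguments": {
  "increments": [
    [[0.002,0,0.012,0,0,0],[0.002,0,0.02,0,0,0],[0.002,0,0.026,0,0,0],[0.002,0,0.028,0,0,0],[0.002,0,0.028,0,0,0]]
  ]
}}

```text
clock: 23.7
tcp_pos: [0.5472, 0.159, 0.0538]
orientation: [0.0, -0.01, 1.0, 0.0]
wrist_force: [-2.2, 1.7, 3.2]
finger_gap: 0.012
grip_force: 39.8
```

Emit:
{"name": "carry_out", "arguments": {
  "increments": [
    [[0,0,0.002,0,0,0],[0,0,0.002,0,0,0]]
  ]
}}

```text
clock: 23.95
tcp_pos: [0.5473, 0.159, 0.0537]
orientation: [0.0, -0.01, 1.0, 0.0]
wrist_force: [-3.6, 0.7, 9.1]
finger_gap: 0.0121
grip_force: 40.5
```

Emit:
{"name": "carry_out", "arguments": {
  "increments": [
    [[0,0,0,0,0,0],[0,0,0,0,0,0],[0,0,0,0,0,0]]
  ],
  "jaw": 0.6
}}

```text
clock: 24.32
tcp_pos: [0.5474, 0.1587, 0.0522]
orientation: [-0.0, -0.01, 1.0, -0.0]
wrist_force: [0.4, 0.2, -0.4]
finger_gap: 0.0341
grip_force: 0.0
```

Emit:
{"name": "carry_out", "arguments": {
  "increments": [
    [[0,0,-0.06,0,0,0],[0,0,-0.18,0,0,0],[0,0,-0.3,0,0,0],[0.03,0,-0.4,0,0,0],[0.03,0,-0.4,0,0,0]]
  ]
}}

```text
clock: 24.95
tcp_pos: [0.534, 0.1589, 0.2574]
orientation: [0.004, -0.01, 1.0, 0.001]
wrist_force: [0.2, -0.1, -0.6]
finger_gap: 0.0337
grip_force: 0.0
```

```bash
python3 - <<'E'
from h import *
f,W=cam("wrist"); cv2.imwrite("pics/w8.png",f)
for c in[(.5487,.0788),(.547,.1586),(.5455,.2386)]: seated(W,c)
E
```

```text
x range 495.40236030252305 603.3118995052095 ztop [49.  49.8 50.3]
 fitting 208 [499.6  70.4] [522.7  86. ]
 fitting 174 [567.2  71.9] [598.9  87.9]
 tube mid y 71.9 85.8 z 45.5
x range 458.38314579317375 631.7134168542419 ztop [48.6 49.6 50.2]
 fitting 235 [462.1 149.3] [503.  165.7]
 fitting 166 [552.  152.4] [631.7 167.7]
 tube mid y 152.3 166.0 z 45.6
x range 474.5435224587012 612.8397574074628 ztop [48.9 49.7 50.5]
 fitting 232 [478.1 229.2] [545.4 245.9]
 fitting 180 [587.  230.7] [612.8 247.5]
 tube mid y 231.5 245.0 z 45.8
```

View pics/w8.png

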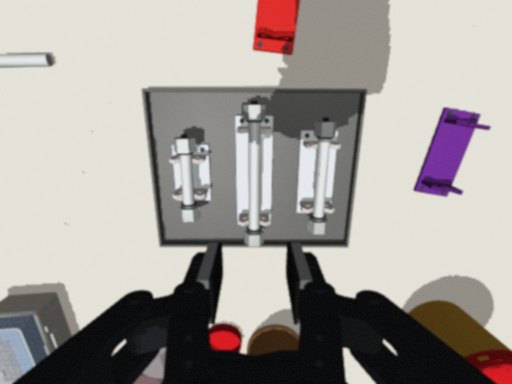

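All three columns are seated at equal height (tube tops about 45.6 mm) and centred to within about 1 mm: short (186,180), long (254,172), medium (321,178). The gripper is clear, so I'm handing in.

```bash
python3 -c "
from workcell import env
print(env.hand_in())"
```

```text
the job is handed in; nothing more can be done
None
```

The job is handed in, with no verdict shown: the short, medium and long columns each lie in their matching cradle, centred to within about 1 mm by camera, and the fat and bare-end columns were left where they lay.

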